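# Check the sprung tensioner arm and mark its deflection

## Task

Check the sprung tensioner arm on the tester: with closed fingers push its roller (do not grip it) round along the scale, through the slack and on against the stiff buffer, until it pushes back with about 14 N (never over 20 N); keep it there for a second, then ease it all the way back to rest without letting it snap. The dark needle stays behind at the greatest deflection: read it, slide the cursor on the rim of the scale until it points at the needle, to well within half a scale division, and let go. Do not touch the needle and leave the other things alone.

Things in the scene. Friction and masses are not known exactly. Their poses are not given: they have to be found in the camera images.
- tester: Fixed plywood base 250 x 300 x 12 mm with a round grey spring drum (75 mm across, top 60 mm above the table), a sprung steel arm over it, and a flat arc-shaped aluminium scale towards the robot. Origin on the upright pivot axis at table level, z up; the base reaches 180 mm to -x, 70 mm to +x, 150 mm to either side.
- pivot (a point): Point on the upright axis, 66 mm above the table, about which arm, needle and cursor all turn. The scale (102 to 142 mm from it, top 16 mm above the table) has black lines every 5 degrees, every second one longer; its zero line runs out from the axis 0.22 rad counter-clockwise (from above) of the arm at rest.
- roller (a point): Centre of the grey roller under the arm's free end: upright, 32 mm across, from 26 to 60 mm above the table; this point is 43 mm up, 115 mm from the pivot axis. The arm (18 mm wide) runs over it, up to 74 mm. x points outward along the arm. Push the roller on its clockwise side (-y of this point), where the base is free, so that it goes round counter-clockwise from above.
- tensioner (a joint): Deflection of the arm, rad, 0 at rest, growing counter-clockwise from above. First a light spring pushes back (2 to 4 N at the roller, always driving it to rest); somewhere from 0.3 to 0.65 rad (hidden, differs each time) the slack ends and a stiff buffer adds about 1.4 N per mm of roller travel. Snapping means returning faster than 3 rad/s (0.35 m/s at the roller).
- needle_tip (a point): Tip of the thin dark steel needle lying low over the scale (18 to 24 mm above the table), 118 mm from the pivot axis; x points outward along it. A pin under the arm pushes it on, 0.22 rad ahead of the arm's centre line; friction keeps it at the furthest point reached.
- needle (a joint): Reading of the needle on the scale, rad, 0 on the zero line, growing counter-clockwise from above. While the arm drives it, it equals the arm's deflection.
- cursor_knob (a point): Centre of the black upright knob (16 mm across, 32 to 66 mm above the table) of the steel cursor, a block 26 x 22 mm (13 to 26 mm above the table) with a point, on the outer rim of the scale. This point is 48 mm up, 152 mm from the pivot axis; x points outward from the axis.
- cursor (a joint): Position of the cursor on the scale, rad, 0 on the zero line, growing counter-clockwise from above, 0 to 1.22; it points at the needle when both readings are equal. It slides with about 1 N of friction and stays where it is left.
- limb: Bystander: carved pale wooden puppet limb, 31 x 141 x 26 mm, lying loose beside the tester; origin at the centre of its underside.
- spare_block: Bystander: cork sanding block, 62 x 112 x 36 mm, loose behind the tester; origin at the centre of its underside.
- limb_small: Bystander: small carved pale wooden puppet limb, 21 x 111 x 18 mm, loose beside the tester; origin at the centre of its underside.

How it is judged:
By the outcome, as a careful person would: the job done as asked, in the order asked, and still so for the second after the job is handed in, with the robot touching nothing.
It also fails if it takes over 72 s, if anything falls off the work surface, if the arm or the gripper's body presses on something with over 40 N, if the wrist force passes 120 N, or if a joint passes its speed limit or range.

## Robot

A 6-joint arm with a two-finger parallel gripper is mounted at the origin on a cart in front of the work surface, level with it; the furniture and walls round the work are solid. World frame = base frame: x ahead of the robot, y to its left, z up, the work surface at z = 0. Lengths are in m, angles in degrees, forces in N, time in s.
With the tool pointing down it reaches from about 0.325 to 0.9 m from the base axis. Payload 6.1 kg.
Tool frame: the origin (TCP) lies at the very end of the fingers, on their centre line; the grasp point (between the pads) lies env.hold_point_z behind it (env.hold_point_z is the distance from the TCP to the grasp point, in m); z points along the fingers, y is the line along which they close (so a half turn about z gives the same grasp; the last joint's range is limited). The gripper opens to 87 mm and grips with 3 to 60 N. Pads are 19 mm wide; open, the fingers measure 117 mm over their backs; the gripper's body (75 mm by 190 mm) begins 51 mm behind the grasp point.
Start: joints at [-84.231, 12.628, 87.462, -0, 79.91, -7.225], TCP at [0.141, -0.609, 0.223] pointing down, gripper open.
Joint ranges: [-170.65, 170.65], [-52.31, 119.04], [5.05, 147.46], [-71.25, 251.25], [11.57, 151.72], [-153.62, 153.62]. Speed limits (degrees/s): [147.25, 147.25, 172.46, 180, 180, 180].

## Interface

Orientations are given as a 3x3 rotation matrix whose columns are the frame's x, y, z axes.
In Python, from station import env, optics, models gives the robot as it stands. The module is installed in compiled form; this text tells all that it offers.
- The arm moves only by the tool send_rows, never from a script. Its argument "increments" is a list that holds one entry, the list of rows, each a list of 4 numbers: the shift along the tool's x, y, z in mm, then the turn about the tool's z in rad. A call has 1 to 10 rows; each row shifts and turns the commanded pose from where the row before left it, along the tool's axes as they then stand; what a row does not reach is not made up. A row lasts 1/8 s, in which the tool goes at most 62.5 mm and 10.7 degrees, less where a joint would pass 70% of its speed; a pose out of reach is approached as far as the arm can. A call is refused whole if a number of a shift passes 62.5 or a number of a turn 0.188, either way. A call with a gripper value outside its range is refused whole. "jaw" is the closure, from 0 (fully open) to 1 (shut), set as the call begins (left out, the last holds). The fingers move at their own pace and stop on an object; "newtons" is the grip in N (left out, the last holds). Time passes only in rows, so rows that do not move let the fingers close. It gives the time, the measured TCP pose, the force, the opening and the grip force at its end, in the units of the state.
- env.get_obs(): the state, without advancing time (a new reading comes with each control period).
- optics.grab_frame(name): name is "side" or "top"; returns (picture, depth): 400x640x3 uint8, red, green, blue; 400x640 float32, m along the optical axis (not along the pixel's ray), 0 where there is no reading.
- optics.camera_model(name): a dict with "fov_y" (degrees; the focal length in pixels is half the picture's height over the tangent of half this angle, whatever the lens; pixels are square), "cx", "cy" (the principal point, pixels), "T" (4x4, takes a point from camera to world coordinates). Camera axes: x right, y down, z forward; pixel columns grow to the right and rows downward; lengths in m; the calibration is good to about 2 mm. A picture is of the moment at which its call begins. camera_model takes no time and is no camera call.
- env.hand_in(): hands the job in; it is judged then, once.
Trained networks look in the newest picture that a camera, given by its name, has taken for a name from the list of things; names that differ only in an ending like _2 or _b are one class to them, and where a whole thing is asked for, a point or a joint stands for the part that bears it (a point fixed in the world has none). Each returns a list of dicts, best first, with "score" (0 to 1); they miss things now and then, are a little off and sometimes report something else, mostly with a low value. They report only what shows in the picture. A call takes as long as a camera call.
- models.outline_of(name, camera): "region" (400x640 bool, what is visible of it) and "point" ([column, row] in pixels, amid what is visible of it).
- models.mark_of(name, camera): "point" ([column, row] in pixels: a listed point, or the origin of a listed thing).
The state is a dict: "time_s": time; "joint_pos": joint angles; "dq": joint speeds; "joint_torque": joint torques, N m; "tcp_pos": TCP position; "orientation": TCP orientation; "ft_force": force on the tool from outside, world axes, zero at the start; "torque": the same for the moment, N m; "opening": finger opening in m; "grip_force": force on a finger pad.
Only numpy, scipy, OpenCV 4.12 (cv2) and the standard library are available. Lean on these libraries where they do the work, as an engineer would, in place of code of your own. Each camera call takes 0.05 s, during which the arm holds its last target. There are 200 camera calls.

## Working session

There is one attempt and no reset: what is moved stays moved. The work goes in short steps, Python scripts to look and compute and a tool call to move; the robot and the scene stay as the last step left them, time stands still between calls to the robot, and variables do not carry over. Pictures are saved under pics/ and viewed, at most 10 in all, crops included, and the job is handed in when it is done.

Besides the shell and the picture viewer there is one more tool, called after "Emit:" as a command line: name --argument value ..., lists and objects as JSON in quotes. send_rows: Moves the arm, as the interface text tells. Its arguments: {"type":"object","properties":{"increments":{"type":"array"},"jaw":{"type":"number"},"newtons":{"type":"number"}},"required":["increments"]}

```bash
mkdir -p pics
cat > h.py <<'E'
import numpy as np, cv2
from station import env, optics, models
def K(n):
    m=optics.camera_model(n); f=200/np.tan(np.radians(m['fov_y'])/2); return f,m['cx'],m['cy'],np.array(m['T'])
def ray_z(n,p,z):
    f,cx,cy,T=K(n); d=T[:3,:3]@np.array([(p[0]-cx)/f,(p[1]-cy)/f,1]); o=T[:3,3]; return o+d*(z-o[2])/d[2]
def cloud(n,D):
    f,cx,cy,T=K(n); v,u=np.mgrid[:400,:640]; P=np.stack([(u-cx)/f*D,(v-cy)/f*D,D],-1); return P@T[:3,:3].T+T[:3,3]
def proj(n,X):
    f,cx,cy,T=K(n); c=T[:3,:3].T@(np.array(X)-T[:3,3]); return np.array([cx+f*c[0]/c[2],cy+f*c[1]/c[2]])
E
python3 - <<'E'
from h import *
np.set_printoptions(precision=4,suppress=True)
print(env.get_obs(),env.hold_point_z)
Z=dict(pivot=.066,roller=.043,needle_tip=.021,cursor_knob=.048,tester=0,limb=0,spare_block=0,limb_small=0)
for c in('top','side'):
    I,D=optics.grab_frame(c); cv2.imwrite(f'pics/{c}0.png',I[:,:,::-1]); print(c,K(c))
    for n,z in Z.items():
        for r in models.mark_of(n,c)[:2]: print(n,round(r['score'],2),np.array(r['point']),ray_z(c,r['point'],z))
E
```

```text
{'time_s': 0.0, 'joint_pos': array([-84.2289,  12.675 ,  87.5262,  -0.0003,  79.9116,  -7.2245]), 'dq': array([ 0.0359,  0.0635, -0.1181, -0.0721,  0.0033, -0.032 ]), 'joint_torque': array([ -0.0021, -49.4609, -38.7382,   0.0697,   0.0572,  -0.0002]), 'tcp_pos': array([ 0.1405, -0.6084,  0.2214]), 'orientation': array([[ 0.9744,  0.2249, -0.0002],
       [ 0.2249, -0.9744,  0.002 ],
       [ 0.0002, -0.002 , -1.    ]]), 'ft_force': array([0.3034, 0.2931, 0.0998]), 'torque': array([-0.01  ,  0.0079,  0.0083]), 'grip_force': 0.0, 'opening': 0.0871605757695278} 0.0187
top (np.float64(362.6970094668229), 323.57937807555686, 196.16693821837973, array([[-0.0031, -0.9954,  0.0953,  0.5694],
       [-0.9998,  0.0049,  0.0185,  0.0277],
       [-0.0188, -0.0952, -0.9953,  0.916 ],
       [ 0.    ,  0.    ,  0.    ,  1.    ]]))
pivot 0.94 [388.6 190.8] [ 0.6627 -0.1094  0.066 ]
pivot 0.64 [392.9 145.7] [ 0.7705 -0.1218  0.066 ]
roller 0.69 [349.2 212.2] [ 0.6139 -0.0177  0.043 ]
needle_tip 0.9 [357.3 223.6] [ 0.5869 -0.0384  0.021 ]
cursor_knob 0.65 [404.7 250. ] [ 0.5239 -0.1474  0.048 ]
test
[... 349 characters left out ...]
05, -0.8527,  0.7572],
       [ 0.022 , -0.9173, -0.3975,  0.4407],
       [ 0.    ,  0.    ,  0.    ,  1.    ]]))
pivot 0.82 [327.7 191.4] [ 0.6643 -0.1264  0.066 ]
roller 0.75 [332.8 218.1] [ 0.6123 -0.0268  0.043 ]
needle_tip 0.43 [348.9 225.5] [ 0.5781 -0.048   0.021 ]
needle_tip 0.39 [269.4 236.5] [0.7239 0.0795 0.021 ]
cursor_knob 0.44 [384.  200.6] [ 0.5245 -0.1715  0.048 ]
tester 0.77 [325.1 215.4] [ 0.6665 -0.1185  0.    ]
limb 0.59 [368.  195.5] [ 0.6008 -0.303   0.    ]
limb 0.45 [325.3 191.9] [ 0.7274 -0.2751  0.    ]
spare_block 0.62 [287.7 206.6] [ 0.7817 -0.1281  0.    ]
limb_small 0.8 [273.  237.9] [0.7323 0.0481 0.    ]
limb_small 0.63 [382.7 200.4] [ 0.5514 -0.2848  0.    ]
```

View pics/top0.png

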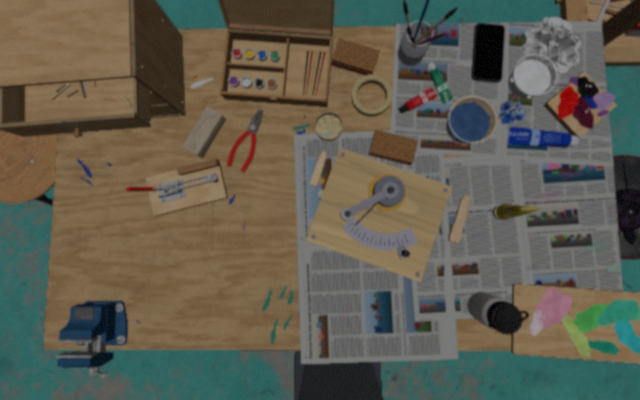

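View pics/side0.png

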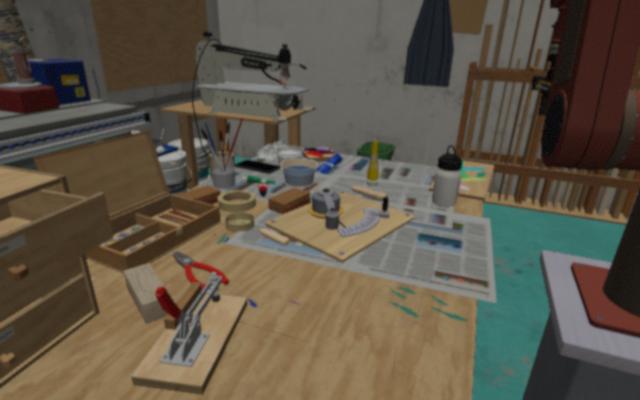

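The top view shows the tester with its drum at about (388,190), roller at (348,213), needle at about (357,224) and cursor knob at about (404,252). The side view agrees. The limb, small limb and cork block lie around it. I'll zoom in next.

Run:
```python
from h import *
np.set_printoptions(precision=4,suppress=True)
Is=[];Ds=[]
for i in range(6):
    I,D=optics.grab_frame('top'); Is.append(I.astype(float)); Ds.append(D)
I=np.mean(Is,0); D=np.median(Ds,0); np.savez('top0.npz',I=I,D=D)
c=I[140:285,295:470].astype(np.float32)
c=cv2.resize(c,None,fx=4.5,fy=4.1*4.5/4.1,interpolation=cv2.INTER_CUBIC)
c=np.clip(c*1.5,0,255)[:600,:788]
cv2.imwrite('pics/crop0.png',c[:,:,::-1]); print(c.shape)
P=cloud('top',D)
for r in models.outline_of('tester','top')[:1]:
    m=np.array(r['region']); print(m.sum(),r['score'])
h=P[...,2]
for lo,hi in((.005,.013),(.013,.03),(.03,.055),(.055,.064),(.064,.085)):
    k=(h>lo)&(h<hi); k[:140]=0;k[285:]=0;k[:,:300]=0;k[:,455:]=0
    print(lo,hi,k.sum(),P[k].mean(0))
```

```text
(600, 788, 3)
11983 0.72
0.005 0.013 8547 [ 0.6125 -0.0932  0.0118]
0.013 0.03 2885 [ 0.6044 -0.0864  0.0166]
0.03 0.055 887 [ 0.7611 -0.1308  0.0345]
0.055 0.064 544 [ 0.6553 -0.0997  0.0598]
0.064 0.085 599 [ 0.6362 -0.0791  0.0698][ WARN:0@1.753] global loadsave.cpp:1063 imwrite_ Unsupported depth image for selected encoder is fallbacked to CV_8U.
```

View pics/crop0.png

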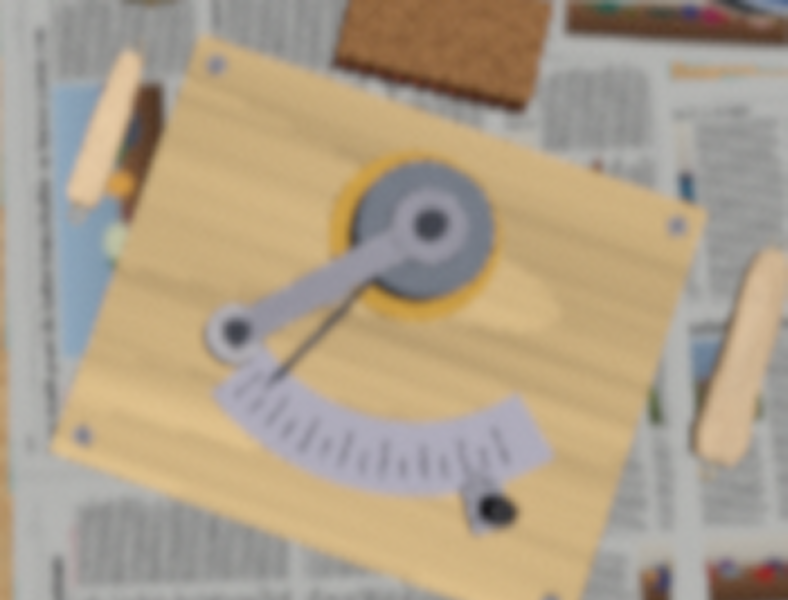

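The crop shows the hub at (430,223), the roller axle at (236,331), the needle tip at (270,383), the knob top at (495,510), and base corners at (203,37), (706,212) and (52,450).

```bash
cat >> h.py <<'E'
def cr(x,y,s=4.5,o=(295,140)): return ((x+.5)/s-.5+o[0],(y+.5)/s-.5+o[1])
E
python3 - <<'E'
from h import *
np.set_printoptions(precision=4,suppress=True)
C=np.array([ray_z('top',cr(*p),.012)[:2] for p in((203,37),(706,212),(52,450))])
M=np.array([(.07,.15),(.07,-.15),(-.18,.15)])
mc,mm=C.mean(0),M.mean(0); U,S,V=np.linalg.svd((M-mm).T@(C-mc)); R=V.T@U.T
p=mc-R@mm; print('pivot corners',p,'yaw',np.degrees(np.arctan2(R[1,0],R[0,0])),'res mm',1e3*((M-mm)@R.T+mc-C),'scale',S.sum()/((M-mm)**2).sum())
hub=ray_z('top',cr(430,223),.075); rol=ray_z('top',cr(236,331),.074); 
n1=ray_z('top',cr(362,292),.021);n2=ray_z('top',cr(270,383),.021)
kn=ray_z('top',cr(495,510),.066)
a=lambda d:np.degrees(np.arctan2(d[1],d[0]))
print('hub',hub,'rol',rol,np.linalg.norm((rol-hub)[:2]),a(rol-hub))
for q in(p,hub[:2]): print('needle',a(n2[:2]-q),np.linalg.norm(n2[:2]-q),'dir',a((n2-n1)),'knob',kn,np.linalg.norm(kn[:2]-q),a(kn[:2]-q),'roller',np.linalg.norm(rol[:2]-q),a(rol[:2]-q))
d=np.load('top0.npz');P=cloud('top',d['D']);u,v=map(int,np.round(cr(430,223)));print('hub z',P[v,u],'rol',P[tuple(int(round(t)) for t in cr(236,331)[::-1])], 'kn',P[tuple(int(round(t)) for t in cr(495,510)[::-1])])
E
```

```text
pivot corners [ 0.6636 -0.1128] yaw -20.053401374990766 res mm [[ 2.0554  1.0129]
 [-0.0626 -2.9632]
 [-1.9928  1.9503]] scale 0.9854752122059601
hub [ 0.6655 -0.1117  0.075 ] rol [ 0.6101 -0.0111  0.074 ] 0.11486694479977365 118.82254818036385
needle 134.44433820528855 0.11343580786937789 dir 134.22888158660967 knob [ 0.5181 -0.1434  0.066 ] 0.14876446081149483 -168.11209304880438 roller 0.11493043015711407 117.75923159757171
needle 135.4827655984986 0.11398678166663068 dir 134.22888158660967 knob [ 0.5181 -0.1434  0.066 ] 0.15079350769475608 -167.86016131355032 roller 0.11486694479977365 118.82254818036385
hub z [ 0.6657 -0.1111  0.0765] rol [ 0.6105 -0.0109  0.0738] kn [ 0.5179 -0.1444  0.0657]
```

Run:
```python
from h import *
np.set_printoptions(precision=3,suppress=True)
d=np.load('top0.npz');P=cloud('top',d['D'])
k=(d['D']>0)&(P[...,2]>.05)&(P[...,2]<.6)&(P[...,0]<.9)&(P[...,1]<.2)&(P[...,1]>-.65)
Q=P[k]
for x in np.arange(.2,.9,.05):
  print('%.2f'%x,[ '%3d'%(1e3*Q[m,2].max()) if (m:=(abs(Q[:,0]-x-.025)<.025)&(abs(Q[:,1]-y-.025)<.025)).any() else '  .' for y in np.arange(-.65,.2,.05)])
```

```text
0.20 ['  .', '  .', '  .', '  .', '  .', '  .', '  .', '  .', '  .', '  .', '  .', '  .', '  .', '  .', '  .', '  .', '  .']
0.25 ['  .', '  .', '  .', '  .', '  .', '  .', '  .', '  .', '  .', '  .', '  .', '  .', '  .', '  .', '  .', '  .', '  .']
0.30 ['  .', '  .', '  .', '  .', '  .', '  .', '  .', '  .', '  .', '  .', '  .', '  .', '  .', '  .', '  .', '  .', '  .']
0.35 ['  .', '  .', '  .', '  .', '  .', '167', '170', '145', '  .', '  .', '  .', '  .', '  .', '  .', '  .', '  .', '  .']
0.40 ['  .', '  .', '  .', '  .', '  .', '153', '145', '  .', '  .', '  .', '  .', '  .', '  .', '  .', '  .', '  .', '  .']
0.45 ['  .', '  .', '  .', '  .', '  .', '  .', '  .', '  .', '  .', '  .', '  .', '  .', '  .', '  .', '  .', '  .', '  .']
0.50 ['  .', '  .', '  .', '  .', '  .', '  .', '  .', '  .', '  .', ' 67', ' 67', ' 51', '  .', '  .', '  .', '  .', '  .']
0.55 ['  .', '  .', '  .', '  .', '  .', ' 72', '  .', '  .', '  .', '  .', '  .', '  .', ' 61', ' 59', '  .', '  .', '  .']
0.60 ['  .', '  .', '  .', '  .', '152', '153', '  .', '  .', '  .', '  .', ' 71', ' 70', ' 74', ' 61', '  .', '  .', '  .']
0.65 ['  .', '  .', '  .', '  .', '  .', '  .', '  .', '  .', '  .', '  .', ' 78', ' 71', '  .', '  .', '  .', '  .', '  .']
0.70 ['  .', '  .', '  .', '  .', '  .', '  .', '  .', '  .', '  .', '  .', '  .', '  .', '  .', '  .', '  .', '  .', '  .']
0.75 ['  .', '  .', '  .', '  .', '  .', ' 64', ' 64', ' 64', '  .', '  .', '  .', '  .', '  .', '  .', '  .', '  .', '  .']
0.80 ['  .', '  .', '  .', '  .', '  .', ' 65', '  .', ' 65', '  .', '  .', '  .', '  .', '  .', '  .', '  .', '  .', '  .']
0.85 ['  .', '  .', '  .', ' 57', ' 53', ' 65', ' 65', ' 65', '  .', '  .', '  .', '  .', '  .', '  .', '  .', '  .', '  .']
```

Emit:
send_rows --increments '[[[0, 0, -15, -0.138], [0, 0, -15, -0.138], [40, -16, 0, 0], [40, -16, 0, 0], [40, -16, 0, 0], [40, -16, 0, 0], [40, -16, 0, 0], [40, -16, 0, 0], [40, -16, 0, 0], [40, -16, 0, 0]]]' --jaw 1 --newtons 20

```text
time_s: 2.5
tcp_pos: [0.36, -0.3415, 0.2528]
orientation: [[0.876, 0.482, 0.0], [0.482, -0.876, -0.0], [0.0, 0.001, -1.0]]
ft_force: [0.0, 0.1, -0.1]
opening: 0.0017
grip_force: 0.0
```

Emit:
send_rows --increments '[[[42, -17, 0, 0], [42, -17, 0, 0], [42, -17, 0, 0], [42, -17, 0, 0], [42, -17, 0, 0], [42, -17, 0, 0], [42, -17, 0, 0], [42, -17, 0, 0], [42, -17, 0, 0], [0, 0, 0, 0]]]'

```text
time_s: 3.75
tcp_pos: [0.6178, -0.0238, 0.2521]
orientation: [[0.874, 0.485, -0.0], [0.485, -0.874, 0.001], [0.0, -0.001, -1.0]]
ft_force: [-0.1, -0.6, -1.1]
opening: 0.0006
grip_force: 0.0
```

Emit:
send_rows --increments '[[[21, -7.5, 0, 0], [21, -7.5, 0, 0], [0, 0, 35, 0], [0, 0, 35, 0], [0, 0, 35, 0], [0, 0, 35, 0], [0, 0, 35, 0], [0, 0, 25, 0], [0, 0, 18, 0], [0, 0, 0, 0]]]'

```text
time_s: 5.0
tcp_pos: [0.6449, 0.0065, 0.0331]
orientation: [[0.876, 0.481, -0.003], [0.481, -0.876, 0.0], [-0.003, -0.002, -1.0]]
ft_force: [0.4, -0.2, 0.4]
opening: 0.0008
grip_force: 0.0
```

Run:
```python
from h import *
np.set_printoptions(precision=4,suppress=True)
o=env.get_obs(); print(o['tcp_pos'],o['ft_force'],o['torque'])
I,D=optics.grab_frame('side'); c=I[150:260,260:420]; cv2.imwrite('pics/s1.png',np.clip(cv2.resize(c,None,fx=5,fy=5,interpolation=cv2.INTER_CUBIC)*1.2,0,255).astype(np.uint8)[:,:,::-1])
```

```text
[0.6449 0.0065 0.0331] [ 0.4288 -0.2308  0.4002] [0.0076 0.023  0.0131]
```

View pics/s1.png

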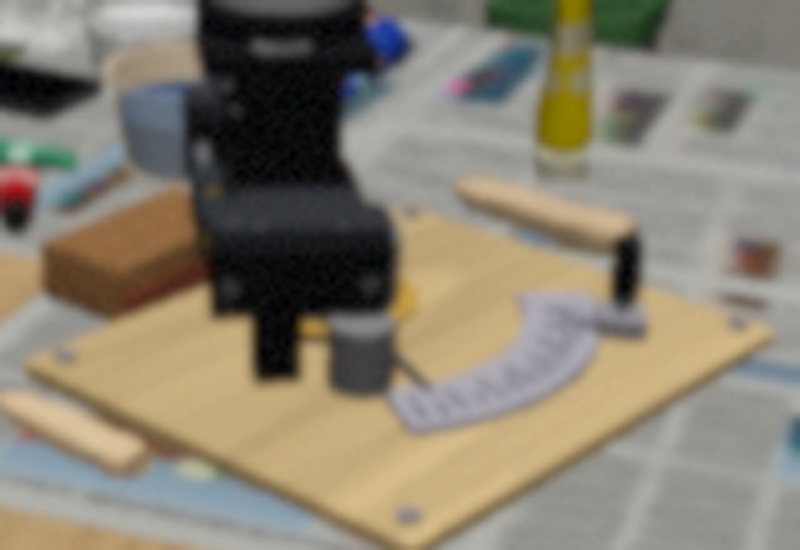

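The fingers at (275,340) stand clear on the clockwise side of the roller at (360,350). I'll start the push along the arc.

Emit:
send_rows --increments '[[[-3.42, -1.13, 0, -0.03], [-3.42, -1.13, 0, -0.03], [-3.42, -1.13, 0, -0.03], [-3.42, -1.13, 0, -0.03], [-3.42, -1.13, 0, -0.03], [-3.42, -1.13, 0, -0.03], [-3.42, -1.13, 0, -0.03], [-3.42, -1.13, 0, -0.03]]]'

```text
time_s: 6.05
tcp_pos: [0.6188, -0.001, 0.0347]
orientation: [[0.735, 0.678, 0.001], [0.678, -0.735, 0.0], [0.001, 0.0, -1.0]]
ft_force: [2.6, 3.1, 0.8]
opening: 0.0004
grip_force: 1.4
```

Emit:
send_rows --increments '[[[-3.42, -1.13, 0, -0.03], [-3.42, -1.13, 0, -0.03], [-3.42, -1.13, 0, -0.03], [-3.42, -1.13, 0, -0.03]]]'

```text
time_s: 6.55
tcp_pos: [0.6056, -0.0077, 0.0345]
orientation: [[0.649, 0.761, -0.0], [0.761, -0.649, 0.0], [0.0, -0.0, -1.0]]
ft_force: [0.7, 4.0, 0.8]
opening: 0.0002
grip_force: 1.7
```

Emit:
send_rows --increments '[[[-3.42, -1.13, 0, -0.03]]]'

```text
time_s: 6.68
tcp_pos: [0.6025, -0.0096, 0.0345]
orientation: [[0.626, 0.78, -0.0], [0.78, -0.626, 0.0], [0.0, -0.0, -1.0]]
ft_force: [2.1, 4.4, 1.1]
opening: 0.0003
grip_force: 1.8
```

Emit:
send_rows --increments '[[[-3.42, -1.13, 0, -0.03]]]'

```text
time_s: 6.8
tcp_pos: [0.5994, -0.0115, 0.0345]
orientation: [[0.602, 0.798, -0.0], [0.798, -0.602, 0.0], [-0.0, -0.0, -1.0]]
ft_force: [1.2, 3.9, 1.0]
opening: 0.0001
grip_force: 1.9
```

Emit:
send_rows --increments '[[[-2.28, -0.77, 0, -0.02], [0, 0, 0, 0]]]'

```text
time_s: 7.05
tcp_pos: [0.5975, -0.013, 0.0344]
orientation: [[0.587, 0.809, -0.001], [0.809, -0.587, 0.0], [-0.0, -0.0, -1.0]]
ft_force: [-0.1, 3.7, 0.6]
opening: 0.0002
grip_force: 1.8
```

Emit:
send_rows --increments '[[[-2.85, -0.95, 0, -0.025], [-2.85, -0.95, 0, -0.025], [0, 0, 0, 0]]]'

```text
time_s: 7.42
tcp_pos: [0.5926, -0.0165, 0.0344]
orientation: [[0.546, 0.838, -0.001], [0.838, -0.546, 0.0], [-0.0, -0.001, -1.0]]
ft_force: [-0.1, 4.7, 1.1]
opening: 0.0002
grip_force: 2.0
```

Emit:
send_rows --increments '[[[-2.85, -0.95, 0, -0.025], [-2.85, -0.95, 0, -0.025], [0, 0, 0, 0]]]'

```text
time_s: 7.8
tcp_pos: [0.588, -0.0202, 0.0344]
orientation: [[0.504, 0.864, -0.001], [0.864, -0.504, 0.0], [-0.0, -0.001, -1.0]]
ft_force: [-0.1, 4.7, 1.9]
opening: 0.0005
grip_force: 2.1
```

Emit:
send_rows --increments '[[[-2.85, -0.95, 0, -0.025], [-2.85, -0.95, 0, -0.025], [0, 0, 0, 0]]]'

```text
time_s: 8.18
tcp_pos: [0.5834, -0.0241, 0.0344]
orientation: [[0.46, 0.888, -0.001], [0.888, -0.46, 0.0], [-0.0, -0.001, -1.0]]
ft_force: [-0.4, 5.3, 1.7]
opening: 0.0004
grip_force: 2.3
```

Emit:
send_rows --increments '[[[-2.28, -0.77, 0, -0.02], [-2.28, -0.77, 0, -0.02], [0, 0, 0, 0]]]'

```text
time_s: 8.55
tcp_pos: [0.5799, -0.0274, 0.0343]
orientation: [[0.425, 0.905, -0.001], [0.905, -0.425, 0.0], [-0.0, -0.001, -1.0]]
ft_force: [-1.4, 4.5, 1.3]
opening: 0.0005
grip_force: 2.5
```

Emit:
send_rows --increments '[[[-2.28, -0.77, 0, -0.02], [-2.28, -0.77, 0, -0.02], [0, 0, 0, 0]]]'

```text
time_s: 8.93
tcp_pos: [0.5765, -0.0309, 0.0343]
orientation: [[0.388, 0.922, -0.001], [0.922, -0.388, 0.001], [-0.0, -0.001, -1.0]]
ft_force: [-0.5, 5.9, 2.2]
opening: 0.0004
grip_force: 2.6
```

Emit:
send_rows --increments '[[[-2.28, -0.77, 0, -0.02], [0, 0, 0, 0]]]'

```text
time_s: 9.18
tcp_pos: [0.575, -0.0325, 0.0343]
orientation: [[0.369, 0.929, -0.001], [0.929, -0.369, 0.001], [0.0, -0.001, -1.0]]
ft_force: [-0.9, 6.6, 2.4]
opening: 0.0006
grip_force: 3.1
```

Emit:
send_rows --increments '[[[-2.28, -0.77, 0, -0.02], [0, 0, 0, 0]]]'

```text
time_s: 9.43
tcp_pos: [0.5736, -0.0341, 0.0344]
orientation: [[0.351, 0.936, -0.001], [0.936, -0.351, 0.001], [0.001, -0.001, -1.0]]
ft_force: [-0.9, 6.8, 2.2]
opening: 0.0003
grip_force: 3.5
```

Emit:
send_rows --increments '[[[-2.28, -0.77, 0, -0.02], [0, 0, 0, 0]]]'

```text
time_s: 9.68
tcp_pos: [0.5722, -0.0357, 0.0344]
orientation: [[0.332, 0.943, -0.001], [0.943, -0.332, 0.002], [0.001, -0.001, -1.0]]
ft_force: [-0.6, 8.3, 1.7]
opening: 0.0002
grip_force: 4.1
```

Emit:
send_rows --increments '[[[-2.28, -0.77, 0, -0.02], [0, 0, 0, 0]]]'

```text
time_s: 9.93
tcp_pos: [0.5708, -0.0373, 0.0344]
orientation: [[0.313, 0.95, -0.0], [0.95, -0.313, 0.002], [0.002, -0.001, -1.0]]
ft_force: [0.1, 9.3, 1.9]
opening: 0.0003
grip_force: 4.6
```

Run:
```python
from h import *
np.set_printoptions(precision=4,suppress=True)
F=[]
for i in range(4):
    optics.grab_frame('top'); o=env.get_obs(); F.append(np.r_[o['ft_force'],o['ft_force']@o['orientation'],o['tcp_pos']])
print(np.mean(F,0),np.std(F,0))
```

```text
[ 0.2817  9.1714  2.0899  8.8015 -2.6077 -2.0728  0.5708 -0.0373  0.0344] [0.3517 0.7165 0.3869 0.7711 0.2049 0.3875 0.     0.     0.    ]
```

Emit:
send_rows --increments '[[[-2.28, -0.77, 0, -0.02], [-2.28, -0.77, 0, -0.02], [0, 0, 0, 0], [0, 0, 0, 0]]]'

```text
time_s: 10.62
tcp_pos: [0.5681, -0.0406, 0.0344]
orientation: [[0.275, 0.961, -0.0], [0.961, -0.275, 0.003], [0.003, -0.001, -1.0]]
ft_force: [0.9, 10.7, 1.6]
opening: 0.0005
grip_force: 5.7
```

```bash
cat > f.py <<'E'
from h import *
np.set_printoptions(precision=4,suppress=True)
F=[]
for i in range(4):
    optics.grab_frame('top'); o=env.get_obs(); F.append(np.r_[o['ft_force'],o['ft_force']@o['orientation'],o['tcp_pos']])
print(np.mean(F,0),np.std(F,0)[:3],o['grip_force'])
m=np.mean(F,0); pv=np.array([.665,-.112]); x=o['orientation'][:2,0]; r=m[6:8]-.0255*x-pv; r/=np.linalg.norm(r); t=np.array([r[1],-r[0]])
print('arm angle',np.degrees(np.arctan2(r[1],r[0])),'tangential',m[:2]@t, 'horizontal',np.linalg.norm(m[:2]))
E
python3 f.py
```

```text
[ 0.8368 11.4116  1.6008 11.2055 -2.3361 -1.5702  0.5681 -0.0406  0.0344] [0.3606 0.3595 0.299 ] 5.661472845822573
arm angle 155.72478762252052 tangential 10.746610102742244 horizontal 11.442227425387046
```

Emit:
send_rows --increments '[[[-2.28, -0.77, 0, -0.02], [-2.28, -0.77, 0, -0.02], [0, 0, 0, 0], [0, 0, 0, 0]]]'

```text
time_s: 11.32
tcp_pos: [0.5655, -0.044, 0.0344]
orientation: [[0.237, 0.972, 0.0], [0.972, -0.237, 0.004], [0.003, -0.001, -1.0]]
ft_force: [1.2, 13.7, 1.7]
opening: 0.0004
grip_force: 6.8
```

```bash
python3 f.py
```

```text
[ 1.3529 13.3271  1.3192 13.2736 -1.8378 -1.2716  0.5655 -0.044   0.0344] [0.4893 0.7108 0.5156] 6.778031168505549
arm angle 157.7373001688635 tangential 12.846216848755166 horizontal 13.395597119959218
```

Emit:
send_rows --increments '[[[-2.28, -0.77, 0, -0.02], [0, 0, 0, 0], [0, 0, 0, 0], [0, 0, 0, 0]]]'

```text
time_s: 12.02
tcp_pos: [0.5643, -0.0458, 0.0344]
orientation: [[0.217, 0.976, 0.0], [0.976, -0.217, 0.004], [0.004, -0.001, -1.0]]
ft_force: [1.7, 14.0, 1.3]
opening: 0.0005
grip_force: 7.3
```

```bash
sed -i 's/range(4)/range(8)/' f.py; python3 f.py
```

```text
[ 1.2711 14.4249  1.7843 14.3639 -1.8904 -1.7266  0.5643 -0.0458  0.0344] [0.6062 0.5434 0.4197] 7.32550255022943
arm angle 158.74145388975114 tangential 13.904178758324118 horizontal 14.480754664621104
```

Emit:
send_rows --increments '[[[0, 0, 0, 0], [0, 0, 0, 0], [0, 0, 0, 0], [0, 0, 0, 0], [0, 0, 0, 0]]]'

```text
time_s: 13.05
tcp_pos: [0.5643, -0.0458, 0.0344]
orientation: [[0.217, 0.976, 0.0], [0.976, -0.217, 0.004], [0.004, -0.001, -1.0]]
ft_force: [1.3, 14.7, 2.4]
opening: 0.0004
grip_force: 7.3
```

Emit:
send_rows --increments '[[[1.69, 0.6, 0, 0.015], [3.38, 1.24, 0, 0.03], [3.38, 1.24, 0, 0.03], [3.38, 1.24, 0, 0.03], [3.38, 1.24, 0, 0.03], [3.38, 1.24, 0, 0.03], [3.38, 1.24, 0, 0.03], [3.38, 1.24, 0, 0.03], [3.38, 1.24, 0, 0.03], [3.38, 1.24, 0, 0.03]]]'

```text
time_s: 14.3
tcp_pos: [0.5858, -0.022, 0.0344]
orientation: [[0.483, 0.875, -0.001], [0.875, -0.483, 0.0], [-0.0, -0.001, -1.0]]
ft_force: [-0.2, 4.1, 1.3]
opening: -0.0001
grip_force: 2.2
```

Emit:
send_rows --increments '[[[3.38, 1.24, 0, 0.03], [3.38, 1.24, 0, 0.03], [3.38, 1.24, 0, 0.03], [3.38, 1.24, 0, 0.03], [3.38, 1.24, 0, 0.03], [3.38, 1.24, 0, 0.03], [3.38, 1.24, 0, 0.03], [3.38, 1.24, 0, 0.03], [3.38, 1.24, 0, 0.03], [3.38, 1.24, 0, 0.03]]]'

```text
time_s: 15.55
tcp_pos: [0.6164, -0.0028, 0.0345]
orientation: [[0.721, 0.693, 0.0], [0.693, -0.721, -0.0], [-0.0, 0.001, -1.0]]
ft_force: [1.0, 3.5, -1.0]
opening: 0.0002
grip_force: 1.5
```

Emit:
send_rows --increments '[[[2.25, 0.8, 0, 0.02], [2.25, 0.8, 0, 0.02], [2.25, 0.8, 0, 0.02], [2.25, 0.8, 0, 0.02], [3.38, 1.24, 0, 0.03], [3.38, 1.24, 0, 0.03], [3.38, 1.24, 0, 0.03], [3.38, 1.24, 0, 0.03], [3.38, 1.24, 0, 0.03], [0, 0, 0, 0]]]'

```text
time_s: 16.8
tcp_pos: [0.6423, 0.006, 0.0345]
orientation: [[0.859, 0.512, 0.0], [0.512, -0.859, -0.0], [0.0, 0.0, -1.0]]
ft_force: [-0.1, 0.2, -0.3]
opening: 0.0007
grip_force: 0.0
```

Emit:
send_rows --increments '[[[0, 0, -30, 0], [0, 0, -40, 0], [0, 0, -50, 0], [0, 0, -50, 0], [2, -35, 0, 0], [2, -35, 0, 0], [2, -35, 0, 0], [2, -35, 0, 0], [2, -35, 0, 0], [2, -35, 0, 0]]]'

```text
time_s: 18.05
tcp_pos: [0.5441, 0.1933, 0.2046]
orientation: [[0.859, 0.512, -0.0], [0.512, -0.859, -0.0], [-0.0, -0.0, -1.0]]
ft_force: [0.3, 0.7, -0.6]
opening: 0.0006
grip_force: 0.0
```

```bash
cat > shot.py <<'E'
import sys
from h import *
np.set_printoptions(precision=4,suppress=True)
I=np.mean([optics.grab_frame('top')[0].astype(float) for i in range(8)],0)
np.save(sys.argv[1]+'.npy',I)
c=cv2.resize(I[175:265,325:430].astype(np.float32),None,fx=6.6,fy=6.6,interpolation=cv2.INTER_CUBIC)
cv2.imwrite(f'pics/{sys.argv[1]}.png',np.clip(c*1.5,0,255).astype(np.uint8)[:,:,::-1])
Z=dict(pivot=.066,roller=.043,needle_tip=.021,cursor_knob=.048)
for n,z in Z.items():
    for r in models.mark_of(n,'top')[:1]: print(n,round(r['score'],2),np.array(r['point']),ray_z('top',r['point'],z))
E
python3 shot.py n1
```

```text
pivot 0.57 [387.7 188.5] [ 0.6681 -0.1074  0.066 ]
roller 0.65 [349.4 214.3] [ 0.6089 -0.0181  0.043 ]
needle_tip 0.82 [381.7 240.5] [ 0.5456 -0.0974  0.021 ]
cursor_knob 0.7 [458.1 220. ] [ 0.5941 -0.2753  0.048 ]
```

View pics/n1.png

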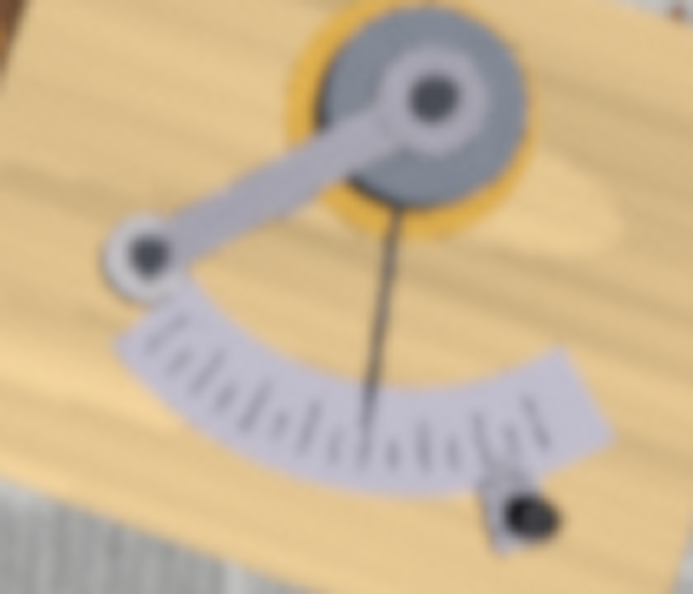

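The needle now lies at the long 40° line, with its tip near (366,430). The arm is back at rest and the cursor is near 60°. Next I'll measure it numerically.

```bash
cat > meas.py <<'E'
import sys
from h import *
from scipy.optimize import minimize, least_squares
from scipy.ndimage import map_coordinates, gaussian_filter
np.set_printoptions(precision=4,suppress=True)
I=np.load(sys.argv[1]+'.npy').mean(2)
f,cx,cy,T=K('top')
def samp(X,Y,z):
    P=np.stack([X-T[0,3],Y-T[1,3],np.full_like(X,z-T[2,3])],-1)@T[:3,:3]
    return map_coordinates(I,[cy+f*P[...,1]/P[...,2],cx+f*P[...,0]/P[...,2]],order=3)
def pol(p,r,a,z): return samp(p[0]+r[:,None]*np.cos(a),p[1]+r[:,None]*np.sin(a),z)
r=np.linspace(.118,.133,16)
L=np.radians([5*i for i in range(15) if i not in(7,8,9,11,12,13)]) if sys.argv[1]=='n1' else np.radians([0,5,10,15,20,25,50,55,60,65,70])
off=np.radians(2.5)
def cost(q):
    p=q[:2]/1e3
    s=0
    for d,w in((0,1),(off,-.5),(-off,-.5)): s+=w*pol(p,r,q[2]/100+L+d,.016).mean()
    return s
best=min((minimize(cost,[665+i,-112+j,100*np.radians(131.4)+k],method='Nelder-Mead') for i in(-2,2) for j in(-2,2) for k in(-3,0,3)),key=lambda m:m.fun)
p=best.x[:2]/1e3; z0=np.degrees(best.x[2]/100); print('pivot',p,'zero',z0,'fun',best.fun)
a=np.radians(z0)+np.radians(np.arange(-5,80,.1))
# needle between drum and scale (plain wood) and over the scale
for lo,hi in((.062,.098),(.07,.098),(.085,.1),(.104,.116)):
    rr=np.linspace(lo,hi,30)
    D=pol(p,rr,a,.021); D=D.mean(0); D=D-gaussian_filter(D,40)
    k=np.argmin(D); w=np.clip(-D[k-25:k+26]-.3*-D[k],0,None); print('needle',lo,hi,(np.degrees(a[k-25:k+26])*w).sum()/w.sum()-z0,D[k])
# line angles
D=pol(p,np.linspace(.12,.132,16),a,.016).mean(0); D=D-gaussian_filter(D,25)
print('lines',[round(np.degrees(a[k])-z0,1) for k in range(15,len(D)-15) if D[k]==D[k-15:k+16].min() and D[k]<-2])
# knob top
J=np.load(sys.argv[1]+'.npy'); 
m=(J.max(2)<70).astype(np.uint8)
n,lab,st,ce=cv2.connectedComponentsWithStats(m)
for i in range(1,n):
    if 325<ce[i][0]<430 and 235<ce[i][1]<265 and st[i,4]>8:
        k=ray_z('top',ce[i],.060); d=k[:2]-p; print('knob',ce[i],st[i,4],k,np.linalg.norm(d),np.degrees(np.arctan2(d[1],d[0]))%360-z0)
E
python3 meas.py n1
```

```text
pivot [ 0.6652 -0.1117] zero 131.60170763144552 fun -11.234494479852927
needle 0.062 0.098 39.3534983143347 -21.417335789984406
needle 0.07 0.098 39.35252485749152 -22.564973520083015
needle 0.085 0.1 39.36752449285575 -24.552897862486162
needle 0.104 0.116 39.30765343205411 -22.161188387628854
lines [np.float64(-0.1), np.float64(5.1), np.float64(10.0), np.float64(14.9), np.float64(20.1), np.float64(25.1), np.float64(29.9), np.float64(34.9), np.float64(40.0), np.float64(44.8), np.float64(50.1), np.float64(54.8), np.float64(60.0), np.float64(64.9), np.float64(69.9)]
knob [404.7647 252.7353] 34 [ 0.5182 -0.145   0.06  ] 0.15073205632381687 61.13789073271056
```

Emit:
send_rows --increments '[[[0, 0, 0, 0.16], [0, 0, 0, 0.161], [-12.4, 40.5, 0, 0], [-12.4, 40.5, 0, 0], [-12.4, 40.5, 0, 0], [-12.4, 40.5, 0, 0], [-12.4, 40.5, 0, 0], [-12.4, 40.5, 0, 0], [-12.4, 40.5, 0, 0], [-12.4, 40.5, 0, 0]]]' --jaw 0.5

```text
time_s: 19.9
tcp_pos: [0.5174, -0.147, 0.2047]
orientation: [[0.977, 0.215, 0.0], [0.215, -0.977, -0.0], [0.0, 0.0, -1.0]]
ft_force: [1.0, -0.1, -0.3]
opening: 0.0435
grip_force: 0.0
```

Emit:
send_rows --increments '[[[0, 0, 30, 0], [0, 0, 30, 0], [0, 0, 25, 0], [0, 0, 0, 0]]]'

```text
time_s: 20.4
tcp_pos: [0.5158, -0.1448, 0.1173]
orientation: [[0.977, 0.215, -0.004], [0.215, -0.977, 0.002], [-0.004, -0.003, -1.0]]
ft_force: [0.2, 0.2, 0.7]
opening: 0.0436
grip_force: 0.0
```

Run:
```python
from h import *
np.set_printoptions(precision=4,suppress=True)
o=env.get_obs(); print(o['tcp_pos'],o['orientation'],o['opening'])
I,D=optics.grab_frame('side'); c=I[150:250,310:450]; cv2.imwrite('pics/s2.png',np.clip(cv2.resize(c,None,fx=5,fy=5,interpolation=cv2.INTER_CUBIC)*1.2,0,255).astype(np.uint8)[:,:,::-1])
```

```text
[ 0.5158 -0.1448  0.1173] [[ 0.9767  0.2146 -0.0044]
 [ 0.2146 -0.9767  0.002 ]
 [-0.0039 -0.0029 -1.    ]] 0.043628374387638606
```

View pics/s2.png

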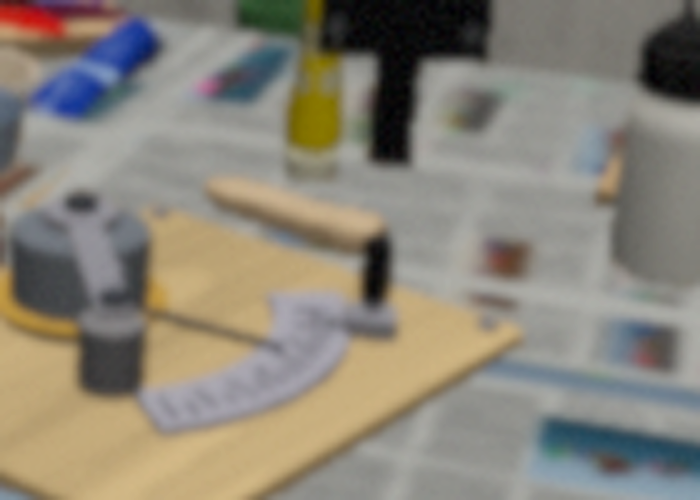

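The fingers at (392,110) are above the knob at (375,270). I'll lower and grip gently.

Emit:
send_rows --increments '[[[1, 0, 30, 0], [0, 0, 30, 0], [0, 0, 20, 0], [0, 0, 0, 0]]]'

```text
time_s: 20.95
tcp_pos: [0.5184, -0.145, 0.0395]
orientation: [[0.977, 0.215, -0.001], [0.215, -0.977, 0.0], [-0.001, -0.001, -1.0]]
ft_force: [-1.2, 0.9, -0.1]
opening: 0.0438
grip_force: 0.0
```

Emit:
send_rows --increments '[[[0, 0, 0, 0], [0, 0, 0, 0], [0, 0, 0, 0], [0, 0, 0, 0], [0, 0, 0, 0]]]' --jaw 1 --newtons 6

```text
time_s: 21.58
tcp_pos: [0.5193, -0.1455, 0.0403]
orientation: [[0.977, 0.215, 0.001], [0.215, -0.977, -0.001], [0.001, 0.001, -1.0]]
ft_force: [-0.2, -1.0, 5.6]
opening: 0.0158
grip_force: 6.0
```

```bash
python3 f.py | head -1
python3 - <<'E'
from h import *
o=env.get_obs();p=np.array([.6652,-.1117]);d=o['tcp_pos'][:2]-p;print(o['tcp_pos'],np.linalg.norm(d),np.degrees(np.arctan2(d[1],d[0]))%360-131.6)
E
```

```text
[-0.4948 -1.1521  5.6148 -0.725   1.0244 -5.6146  0.5193 -0.1455  0.0403] [0.5232 0.4865 0.2711] 5.999175509205088
[ 0.51929749 -0.14551077  0.04030683] 0.14976885185806607 61.447160544837516
```

Emit:
send_rows --increments '[[[0.02, -2.2, -0.7, 0.015], [0.02, -4.49, 0, 0.03], [0.02, -4.49, 0, 0.03], [0.02, -4.49, 0, 0.03], [0.02, -4.49, 0, 0.03], [0.02, -4.49, 0, 0.03], [0.02, -4.49, 0, 0.03], [0.02, -4.49, 0, 0.03], [0.02, -4.49, 0, 0.03], [0.02, -4.49, 0, 0.03]]]'

```text
time_s: 23.22
tcp_pos: [0.5162, -0.1027, 0.0405]
orientation: [[0.998, -0.07, 0.003], [-0.07, -0.998, -0.001], [0.003, 0.001, -1.0]]
ft_force: [7.5, -2.0, -1.9]
opening: 0.0155
grip_force: 6.0
```

Emit:
send_rows --increments '[[[0.02, -4.49, 0, 0.03], [0.02, -4.49, 0, 0.03], [0, -2.2, 0, 0.015], [0, 0, 0, 0], [0, 0, 0, 0]]]'

```text
time_s: 23.85
tcp_pos: [0.5175, -0.0915, 0.0405]
orientation: [[0.99, -0.144, 0.003], [-0.144, -0.99, -0.0], [0.003, -0.0, -1.0]]
ft_force: [7.9, -0.5, -1.8]
opening: 0.0158
grip_force: 6.0
```

```bash
python3 f.py | head -1
python3 - <<'E'
from h import *
o=env.get_obs();p=np.array([.6652,-.1117]);d=o['tcp_pos'][:2]-p;print(o['tcp_pos'],o['opening'],np.linalg.norm(d),np.degrees(np.arctan2(d[1],d[0]))%360-131.6)
E
```

```text
[ 7.8389 -0.3662 -2.2251  7.8033 -0.7641  2.2491  0.5175 -0.0915  0.0405] [0.4505 0.3944 0.4402] 6.000066442647949
[ 0.51746886 -0.09148695  0.04049832] 0.01580791394816183 0.1491075317717842 40.608982863296575
```

Emit:
send_rows --increments '[[[0.5, -1.45, 0, 0.01], [0.5, -1.45, 0, 0.009], [0.2, 0, 0, 0], [0, 0, 0, 0]]]'

```text
time_s: 24.75
tcp_pos: [0.5179, -0.0888, 0.0404]
orientation: [[0.987, -0.162, 0.0], [-0.162, -0.987, 0.0], [0.0, -0.0, -1.0]]
ft_force: [5.3, -0.1, 1.7]
opening: 0.0158
grip_force: 6.0
```

```bash
python3 f.py | head -1
python3 - <<'E'
from h import *
o=env.get_obs()
for p in((.6652,-.1117),(.6663,-.1122)):
    d=o['tcp_pos'][:2]-p;print(o['tcp_pos'],np.linalg.norm(d),np.degrees(np.arctan2(d[1],d[0]))%360-131.6)
E
```

```text
[ 4.5682  0.3975  2.2695  4.4448 -1.1307 -2.2677  0.5179 -0.0888  0.0404] [0.5452 0.4604 0.4309] 6.000077873468399
[ 0.51788593 -0.08889077  0.04036068] 0.1490694340263162 39.59855219557747
[ 0.51788593 -0.08889077  0.04036068] 0.15023333966752653 39.47429881220819
```

Emit:
send_rows --increments '[[[0, 0, 0, 0], [0, 0, 0, 0], [0, 0, 0, 0], [0, 0, -15, 0], [0, 0, -25, 0], [0, 0, -40, 0], [0, 0, -50, 0], [0, 0, -30, 0]]]' --jaw 0.5

```text
time_s: 26.15
tcp_pos: [0.5188, -0.0893, 0.2044]
orientation: [[0.987, -0.161, 0.004], [-0.161, -0.987, -0.001], [0.004, 0.001, -1.0]]
ft_force: [0.7, -0.5, -0.2]
opening: 0.0436
grip_force: 0.0
```

Emit:
send_rows --increments '[[[-2.5, -35, 0, 0], [-2.5, -35, 0, 0], [-2.5, -35, 0, 0], [-2.5, -35, 0, 0], [-2.5, -35, 0, 0], [-2.5, -35, 0, 0], [-2.5, -35, 0, 0], [-2.5, -35, 0, 0], [0, 0, 0, 0]]]'

```text
time_s: 27.28
tcp_pos: [0.5431, 0.1927, 0.2013]
orientation: [[0.987, -0.158, 0.001], [-0.158, -0.987, 0.001], [0.001, -0.001, -1.0]]
ft_force: [0.2, 0.6, 0.6]
opening: 0.0433
grip_force: 0.0
```

```bash
python3 shot.py n2; python3 meas.py n2
```

```text
pivot 0.72 [319.9 167.4] [0.7194 0.0519 0.066 ]
roller 0.85 [350.3 212.3] [ 0.6137 -0.0203  0.043 ]
needle_tip 0.6 [382.3 237.1] [ 0.5538 -0.0991  0.021 ]
cursor_knob 0.59 [377.2 254.4] [ 0.5137 -0.0825  0.048 ]
pivot [ 0.6649 -0.1121] zero 131.4189244677524 fun -10.863190179309541
needle 0.062 0.098 39.24013948246528 -21.475024127498912
needle 0.07 0.098 39.25147076105719 -22.627055855500814
needle 0.085 0.1 39.28890295339491 -24.438140177744884
needle 0.104 0.116 39.26587854868305 -22.27871078031373
lines [np.float64(-0.0), np.float64(5.1), np.float64(10.0), np.float64(14.8), np.float64(20.0), np.float64(25.1), np.float64(29.9), np.float64(35.0), np.float64(40.0), np.float64(44.8), np.float64(50.1), np.float64(54.9), np.float64(60.0), np.float64(65.1), np.float64(70.0)]
knob [378.8276 253.7241] 29 [ 0.516  -0.0848  0.06  ] 0.1513519888294643 38.16804736378785
```

View pics/n2.png

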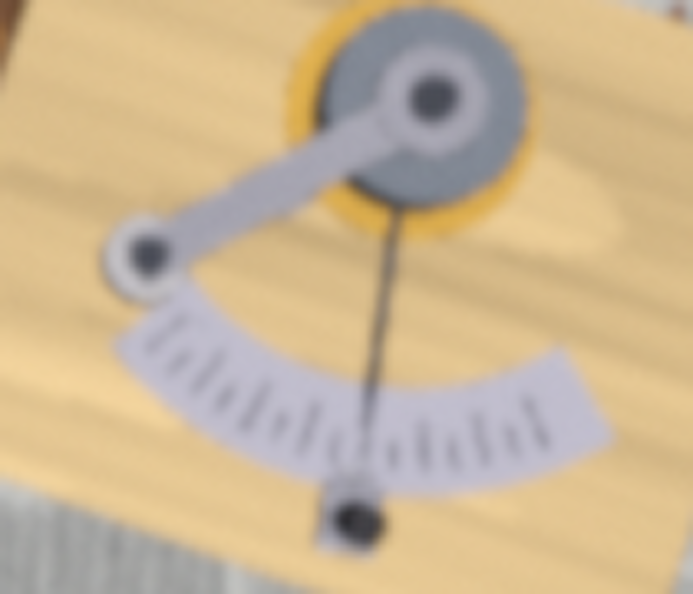

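The needle is at about 39.3°. The cursor is close, near (350,500), but the knob blob and the robot odometry disagree by about 1°. I'll rectify about the pivot to see the block and its pointer.

```bash
cat > rect.py <<'E'
import sys
from h import *
f,cx,cy,T=K('top')
p=np.array([.6651,-.1119]); z0=131.5
def rect(n,c,z):
    I=np.load(n+'.npy').astype(np.float32)
    a=np.radians(z0+c+(np.arange(400)-200)/22.)[None]; r=(.105+np.arange(290)/290*.07)[:,None]
    X=p[0]+r*np.cos(a);Y=p[1]+r*np.sin(a)
    P=np.stack([X-T[0,3],Y-T[1,3],np.full_like(X,z-T[2,3])],-1)@T[:3,:3]
    o=np.clip(cv2.remap(I,(cx+f*P[...,0]/P[...,2]).astype(np.float32),(cy+f*P[...,1]/P[...,2]).astype(np.float32),cv2.INTER_CUBIC)*1.7,0,255)
    for k in range(-8,9,2): o[:8 if k else 40,200+22*k-1:200+22*k+1]=(255,0,0)
    return o
im=np.vstack([np.hstack([rect(sys.argv[1],float(sys.argv[2]),z) for z in(.02,.026)]),np.hstack([rect(sys.argv[3],float(sys.argv[4]),z) for z in(.02,.026)])])
cv2.imwrite(sys.argv[5],im[:,:,::-1].astype(np.uint8))
E
python3 rect.py n1 61 n2 39.3 pics/r1.png
```

```text
(no output)
```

View pics/r1.png

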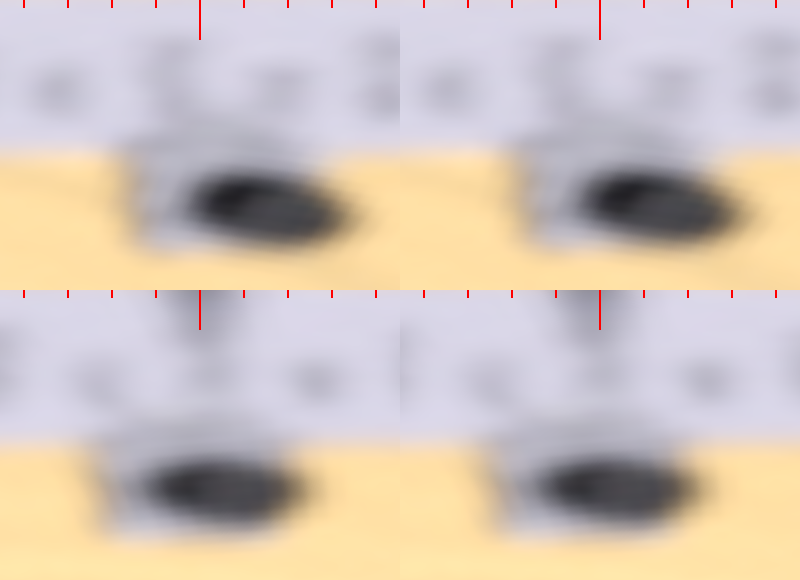

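```bash
cat > fit.py <<'E'
import sys
from h import *
from scipy.optimize import minimize
f,cx,cy,T=K('top'); Ti=np.linalg.inv(T)
p=np.array([.6651,-.1119]); z0=131.5; S=8
def run(n,bgn,c0):
    I=np.load(n+'.npy'); B=np.load(bgn+'.npy')
    ctr=proj('top',[*(p+.152*np.array([np.cos(np.radians(z0+c0)),np.sin(np.radians(z0+c0))])),.03]).round().astype(int)
    x0,y0=ctr-14; W=28
    I=I[y0:y0+W,x0:x0+W]; B=B[y0:y0+W,x0:x0+W]
    def px(X):
        c=(np.c_[X,np.ones(len(X))]@Ti.T)[:,:3]
        return np.c_[(cx+f*c[:,0]/c[:,2]-x0+.5)*S-.5,(cy+f*c[:,1]/c[:,2]-y0+.5)*S-.5]
    def model(q,wt,wr):
        a=np.radians(z0+q[0]); R=np.array([[np.cos(a),-np.sin(a)],[np.sin(a),np.cos(a)]])
        L=np.zeros((W*S,W*S),np.uint8)
        k=lambda loc,z:px(np.c_[np.c_[loc[:,0]+.152+q[1]/1e3,loc[:,1]]@R.T+p,np.full(len(loc),z)])
        box=np.array([(1,1),(1,-1),(-1,-1),(-1,1)])*[wr/2,wt/2]; t=np.linspace(0,2*np.pi,40); ci=.008*np.c_[np.cos(t),np.sin(t)]
        fill=lambda Q,v:cv2.fillConvexPoly(L,cv2.convexHull((Q*16).round().astype(np.int32)),v,shift=4)
        fill(np.r_[k(box,.013),k(box,.026)],1); fill(k(box,.026),2)
        fill(np.r_[k(ci,.032),k(ci,.066)],3); fill(k(ci,.066),4)
        cov=[cv2.resize(cv2.GaussianBlur((L==i).astype(np.float32),(0,0),abs(q[2])*S),(W,W),interpolation=cv2.INTER_AREA) for i in range(5)]
        return cov
    v,u=np.mgrid[y0:y0+W,x0:x0+W]
    P=np.stack([(u-cx)/f,(v-cy)/f,np.ones_like(u)],-1)@T[:3,:3].T; P=T[:3,3]+P*((.026-T[2,3])/P[...,2])[...,None]
    rr=np.hypot(P[...,0]-p[0],P[...,1]-p[1]); M=(rr>.142)&(rr<.185)
    def res(q,wt,wr):
        cov=model(q,wt,wr); A=np.stack([c[M] for c in cov[1:]],1); e=0
        for ch in range(3):
            y=(I[...,ch]-B[...,ch]*cov[0])[M]; s=np.linalg.lstsq(A,y,rcond=None)[0]; e+=((y-A@s)**2).sum()
        return e/M.sum()/3
    for wt,wr in((.022,.026),(.026,.022)):
        b=min((minimize(res,[c0+d,0,.6],args=(wt,wr),method='Nelder-Mead',options=dict(initial_simplex=np.array([[c0+d,0,.6],[c0+d+.8,0,.6],[c0+d,1.5,.6],[c0+d,0,.9]]))) for d in(-.8,.6)),key=lambda m:m.fun)
        print(n,'tang width',wt,'cursor',b.x,'mse',b.fun)
run('n1','n2',61.5); run(sys.argv[1],'n1',39)
E
python3 fit.py n2
```

```text
n1 tang width 0.022 cursor [61.74780794 -0.29433275  1.06065135] mse 12.1956404909433
n1 tang width 0.026 cursor [61.73087787 -0.22810194  1.12829953] mse 16.999057226937172
n2 tang width 0.022 cursor [38.46702926 -0.14769259  1.10989383] mse 5.1436755402254315
n2 tang width 0.026 cursor [38.37692099 -0.04132715  1.15794683] mse 8.602563149014928
```

```bash
cat > dep.py <<'E'
from h import *
np.set_printoptions(precision=4,suppress=True)
p=np.array([.6651,-.1119]); z0=131.5
def an(D,ctr):
    P=cloud('top',D); h=P[...,2]; near=np.hypot(P[...,0]-ctr[0],P[...,1]-ctr[1])<.022
    for lo,hi in((.0625,.07),(.04,.0625),(.022,.031)):
        k=near&(h>lo)&(h<hi); Q=P[k]
        if len(Q)<3: print(lo,len(Q)); continue
        mid=(Q[:,:2].min(0)+Q[:,:2].max(0))/2
        a=np.degrees(np.arctan2(Q[:,1]-p[1],Q[:,0]-p[0]))%360-z0; r=np.hypot(*(Q[:,:2]-p).T)
        print(lo,len(Q),'mean',Q.mean(0),'ang mean',a.mean(),'range',a.min(),a.max(),'r',r.mean(),r.min(),r.max())
print('before');an(np.load('top0.npz')['D'],(.5172,-.146))
D=np.median([optics.grab_frame('top')[1] for _ in range(8)],0); print('now'); an(D,(.516,-.086))
P=cloud('top',D);k=(P[...,2]>.0748)&(P[...,2]<.085)&(np.hypot(P[...,0]-p[0],P[...,1]-p[1])<.03);print('hub',k.sum(),P[k].mean(0))
E
python3 dep.py
```

```text
before
0.0625 38 mean [ 0.5163 -0.1471  0.0656] ang mean 61.80324886062497 range 59.16012853764519 64.5977328560268 r 0.15290906668622778 0.14603114853251176 0.160832462566967
0.04 15 mean [ 0.5186 -0.1426  0.0489] ang mean 60.37172063790134 range 59.15062563335894 63.662517173873425 r 0.14970485137033218 0.14517160943789975 0.15894876697646265
0.022 56 mean [ 0.5192 -0.1439  0.0256] ang mean 60.91480298978995 range 57.85229125676838 66.3014321098292 r 0.14948353668469996 0.13435257903392675 0.165228866148546
now
0.0625 36 mean [ 0.5146 -0.0863  0.0659] ang mean 38.83569450445985 range 36.26393563828191 41.62327393984836 r 0.15270727391761774 0.14627049888603508 0.15904191888004504
0.04 9 mean [ 0.5176 -0.0814  0.049 ] ang mean 36.83740352941744 range 36.05033447734425 38.34281848142291 r 0.15067103581707605 0.14548130959585515 0.1587548563632521
0.022 58 mean [ 0.5156 -0.0843  0.0256] ang mean 38.064449636857795 range 34.674058476754055 42.68896222104249 r 0.15220273850629318 0.13452816515989877 0.16584189002013808
hub 46 [ 0.6638 -0.1116  0.077 ]
```

Emit:
send_rows --increments '[[[2.6, 35.4, 0, 0], [2.6, 35.4, 0, 0], [2.6, 35.4, 0, 0], [2.6, 35.4, 0, 0], [2.6, 35.4, 0, 0], [2.6, 35.4, 0, 0], [2.6, 35.4, 0, 0], [2.6, 35.4, 0, 0], [0, 0, 50, 0], [0, 0, 30, 0]]]'

```text
time_s: 29.52
tcp_pos: [0.5171, -0.0926, 0.1184]
orientation: [[0.987, -0.163, -0.001], [-0.163, -0.987, 0.0], [-0.001, -0.0, -1.0]]
ft_force: [-0.5, 0.9, -0.5]
opening: 0.0435
grip_force: 0.0
```

Emit:
send_rows --increments '[[[0, 0, 30, 0], [0, 0, 30, 0], [0, 0, 19, 0], [0, 0, 0, 0], [0, 0, 0, 0]]]'

```text
time_s: 30.15
tcp_pos: [0.5187, -0.0924, 0.0421]
orientation: [[0.987, -0.161, 0.001], [-0.161, -0.987, -0.0], [0.001, 0.0, -1.0]]
ft_force: [0.3, -0.1, 0.3]
opening: 0.0437
grip_force: 0.0
```

Emit:
send_rows --increments '[[[0, -1.9, 1, 0], [0, 0, 0, 0], [0, 0, 0, 0]]]'

```text
time_s: 30.52
tcp_pos: [0.5186, -0.0904, 0.0407]
orientation: [[0.987, -0.161, 0.001], [-0.161, -0.987, -0.0], [0.001, 0.0, -1.0]]
ft_force: [-0.3, 0.1, -0.7]
opening: 0.0434
grip_force: 0.0
```

Emit:
send_rows --increments '[[[0, 0, 0, 0], [0, 0, 0, 0], [0, 0, 0, 0], [0, 0, 0, 0], [0, 0, 0, 0]]]' --jaw 1 --newtons 6

```text
time_s: 31.15
tcp_pos: [0.5183, -0.0903, 0.0402]
orientation: [[0.987, -0.161, -0.0], [-0.161, -0.987, 0.0], [-0.0, -0.0, -1.0]]
ft_force: [-0.1, 0.4, -0.0]
opening: 0.0157
grip_force: 6.0
```

Release, lift away and check.

Emit:
send_rows --increments '[[[0, 0, 0, 0], [0, 0, 0, 0], [0, 0, 0, 0], [0, 0, -15, 0], [0, 0, -25, 0], [0, 0, -40, 0], [0, 0, -50, 0], [0, 0, -30, 0]]]' --jaw 0.5

```text
time_s: 32.15
tcp_pos: [0.5195, -0.0907, 0.2045]
orientation: [[0.987, -0.161, 0.005], [-0.161, -0.987, -0.002], [0.005, 0.001, -1.0]]
ft_force: [0.0, -0.1, 0.5]
opening: 0.043
grip_force: 0.0
```

Emit:
send_rows --increments '[[[-2.5, -35, 0, 0], [-2.5, -35, 0, 0], [-2.5, -35, 0, 0], [-2.5, -35, 0, 0], [-2.5, -35, 0, 0], [-2.5, -35, 0, 0], [-2.5, -35, 0, 0], [-2.5, -35, 0, 0], [0, 0, 0, 0]]]'

```text
time_s: 33.28
tcp_pos: [0.5438, 0.1913, 0.2014]
orientation: [[0.987, -0.158, 0.001], [-0.158, -0.987, 0.001], [0.001, -0.001, -1.0]]
ft_force: [0.1, -0.4, 0.5]
opening: 0.0432
grip_force: 0.0
```

```bash
python3 shot.py n3; python3 meas.py n3|grep -v lines; python3 fit.py n3|tail -2; python3 dep.py|tail -5; python3 rect.py n2 39.3 n3 39.3 pics/r3.png
```

```text
pivot 0.84 [389.4 191.5] [ 0.661  -0.1113  0.066 ]
roller 0.65 [348.8 215.7] [ 0.6055 -0.0166  0.043 ]
needle_tip 0.61 [384.4 240.4] [ 0.5458 -0.104   0.021 ]
cursor_knob 0.69 [380.6 252.6] [ 0.5179 -0.0906  0.048 ]
pivot [ 0.6649 -0.1122] zero 131.4048617024917 fun -10.774517145262038
needle 0.062 0.098 39.222986581480995 -21.487092219710632
needle 0.07 0.098 39.234133700040616 -22.663496466913358
needle 0.085 0.1 39.27522690207425 -24.51303844111284
needle 0.104 0.116 39.26134733045984 -22.382031717478966
knob [379.4333 253.8   ] 30 [ 0.5158 -0.0862  0.06  ] 0.15134872047437853 38.70578920006233
n3 tang width 0.022 cursor [38.93328879 -0.27925194  0.97058229] mse 6.087688965616979
n3 tang width 0.026 cursor [38.81734886 -0.16002366  1.0721822 ] mse 10.053688518646325
now
0.0625 37 mean [ 0.514  -0.0872  0.0656] ang mean 39.23508432744262 range 36.485744659913735 41.703135374586736 r 0.15314436889565924 0.1462522777995542 0.1605011340073874
0.04 10 mean [ 0.5176 -0.0828  0.0499] ang mean 37.3452652559881 range 36.47619558321091 39.32649276891408 r 0.15041024564370117 0.14513301333018938 0.15762008406047337
0.022 55 mean [ 0.5156 -0.0853  0.0256] ang mean 38.41725764869036 range 35.140731677232424 43.68027644250864 r 0.15200465330428842 0.14004674658269953 0.16567208663492028
hub 46 [ 0.6638 -0.1116  0.0769]
```

View pics/n3.png

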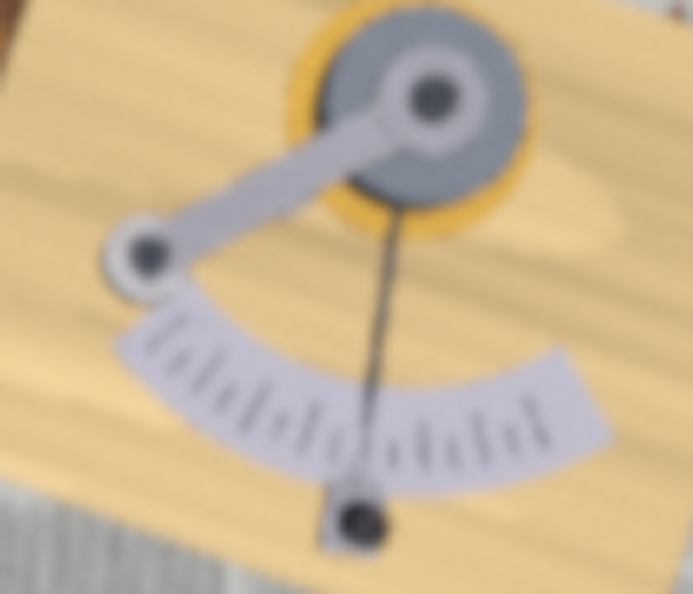

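The cursor (block near (345,515), point at about (357,480)) now lines up with the needle. I measure 38.9–39.2° for the cursor against 39.25° for the needle, which is within 0.1 division. The arm is at rest and the robot is clear.

```bash
python3 -c "
from station import env
print(env.get_obs()['time_s'],env.hand_in())"
```

```text
the job is handed in; nothing more can be done
34.275 None
```

The job is handed in at 34.3 s: I pushed the roller to about 14 N, held it over a second and eased it back to rest; the needle reads about 39.3° and the released cursor sits at 38.9–39.2°, within about 0.1 of a division.

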